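Vent the desiccator, crack its lid and hold it ajar

ROBOT

A 6-joint arm with a two-finger parallel gripper is mounted at the origin on the work surface. World frame = base frame: x ahead of the robot, y to its left, z up, the work surface at z = 0. Lengths are in m, angles in rad, forces in N, time in s.
With the tool pointing down it reaches from about 0.3 to 0.775 m from the base axis. Payload 14.6 kg.
Tool frame: the origin (TCP) lies on the centre line of the jaws, within the pads' length; the fingertips stand 19 mm ahead of it and the grasp point (between the pads) is the TCP; y points along the fingers, x is the direction in which the jaws open and shut, and the axes are right-handed (so a half turn about y gives the same grasp; the last joint's range is limited). The gripper opens to 94 mm and grips with 3 to 60 N. Pads are 16 mm wide; open, the fingers measure 119 mm over their backs; the gripper's body (75 mm by 177 mm) begins 78 mm behind the grasp point.
Start: joints at [-1.25, 0.3, 1.521, -0, 1.321, -0.067], TCP at [0.208, -0.509, 0.224] pointing down, gripper open.
Joint ranges: [-3.03, 3.03], [-0.79, 2.21], [0.23, 2.52], [-1.04, 4.18], [0, 3.07], [-2.55, 2.55]. Speed limits (rad/s): [2.22, 2.22, 2.57, 3.14, 3.14, 3.14].

INTERFACE

Orientations are given as [roll, pitch, yaw] about the fixed x, y, z axes, in that order (R = Rz(yaw) Ry(pitch) Rx(roll)).
In Python, from station import get_obs, cams, workorder gives the robot as it stands.
- The arm moves only by the shell command python3 -m handwheel 'ROWS' [FORCE]. ROWS is JSON, a list of rows, each an object of numbers: "fingers": the opening, from -1 (shut) to 1 (fully open); "x", "y", "z": the shift along the tool's x, y, z in m; "spin": the turn about the tool's y in degrees. In form: [{"fingers": .., "x": .., "y": .., "z": .., "spin": ..}, ...]. A call has exactly 10 rows; each row is the pose to reach, as a shift and turn from the pose commanded when the call began, along the tool's axes at that moment; what a row does not reach only later rows make up. A row lasts 1/10 s, in which the tool goes at most 50 mm and 8.59 degrees, less where a joint would pass 70% of its speed; a pose out of reach is approached as far as the arm can. A call with a gripper value outside its range is refused whole. The fingers move at their own pace and stop on an object; FORCE is the grip in N (left out, the last holds). Time passes only in rows, so rows that repeat a pose let the fingers close, or fill a call up. It gives the time, the measured TCP pose, the force and the opening at its end, in the units of the state.
- get_obs(): the state, without advancing time (a new reading comes with each control period).
- cams.camera(name): name is "scene" or "top"; returns (picture, depth): 400x640x3 uint8, red, green, blue; 400x640 float32, m along the optical axis (not along the pixel's ray), 0 where there is no reading.
- cams.get_calibration(name): a dict with "fx", "fy", "cx", "cy" (pixels), "view" (4x4, takes a point from world to camera coordinates). Camera axes: x right, y down, z forward; pixel columns grow to the right and rows downward; lengths in m; the calibration is good to about 2 mm. A picture is of the moment at which its call begins. get_calibration takes no time and is no camera call.
- workorder.hand_in(): hands the job in, once; it reports no verdict.
The state is a dict: "time_s": time; "qpos": joint angles; "joint_vel": joint speeds; "tau": joint torques, N m; "ee_pos": TCP position; "eef_rot": TCP orientation; "force": force on the tool from outside, world axes, zero at the start; "moment": the same for the moment, N m; "grip_width": finger opening in m.
Only numpy, scipy, OpenCV 4.12 (cv2) and the standard library are available. Lean on these libraries where they do the work, as an engineer would, in place of code of your own. Each camera call takes 0.05 s, during which the arm holds its last target. There are 200 camera calls.

TASK

The desiccator on the bench may still be under vacuum: look at the small vent valve on its side and, if its lever leans over the red (closed) mark, flip it across to the green (open) mark before you lift the lid. Then take the lid by its knob and break it free of its sticky seal without letting it fly up, and finish while still holding it: level and steady over the base, about two centimetres open, not resting on anything. Leave the other things on the bench where they are.

Things in the scene. Friction and masses are not known exactly. Their poses are not given: they have to be found in the camera images.
- desiccator: Round clear vacuum desiccator clamped on a fixed 200 x 200 mm bench plate. Origin: centre of the plate's underside, on the surface; z up. Rim (lid's seat) 100 mm up, flange radius 85 mm. A port along its own -y carries the vent valve: body 52 (x) x 30 (y) x 34 mm centred 135 mm from the axis, top 79 mm up, green mark on its +x half, red on -x; a white filter reaches to 176 mm. Yaw within 0.6 rad.
- rim (a point): Centre of the desiccator's mouth, on the axis at the height of the seal (100 mm above the surface); axes as the desiccator's.
- vent (a joint): Throw-over lever of the vent valve, rad: 0 = closed (leaning 0.5 rad from upright to the desiccator's own -x, over the red mark), 1.0 = open (0.5 rad to its +x, over green). Light to move (under 1 N at the ball) and weighted: pushed past upright (0.5) it falls the rest of the way and stays. It starts at either end (settled within 0.4 s).
- vent_pivot (a point): Pivot of the vent lever: 135 mm from the desiccator's axis along its -y, 86 mm above the surface. The lever turns about the desiccator's y axis.
- vent_tip (a point): Centre of the yellow ball, 20 mm in diameter, at the end of the vent lever, 42 mm from the pivot; the stem is 7 mm thick.
- lid: Clear domed lid, blue edge, loose, about 0.35 kg: flange radius 85 mm, 8 mm thick; dome to 55 mm; dark mushroom knob. Origin: centre of the flange's underside (on the rim at the start), z up. Below it a tapered plug 11 mm deep, radius 66 mm, sticks in the rubber lip seal: an upward pull peaks at 12 to 20 N in all within the first 2 mm, then falls to the lid's weight once 8 mm up.
- knob (a point): Centre of the lid's knob head: a disc 36 mm in diameter and 20 mm high (76 to 96 mm above the lid's underside, centre at 86 mm) on a neck 22 mm in diameter; the dome's top lies 31 mm below this point.
- cartridge_a: Blue-capped test cartridge, 28 x 24 x 64 mm, standing in a cell of the tray on the left. Bystander.
- cartridge_b: Another such cartridge in the tray. Bystander.
- cartridge_c: Another such cartridge in the tray. Bystander.
- desiccant_jar: Amber jar with white cap, 64 mm in diameter, 95 mm high, on the right. Bystander.
- tip_box: Blue pipette-tip box with clear cover, 122 x 82 x 67 mm, on the right. Bystander.
- scanner: Dark hand scanner lying on its side, about 90 x 150 x 38 mm, on the right. Bystander.
- tube_rack: Rack of capped tubes, 60 x 160 x 74 mm, at the back left. Bystander.
- marker: Marker pen lying down, 130 mm long, 13 mm thick, front left. Bystander.
Mind the look-alikes: they are no part of the job. What is shaped like the lid but brown or orange is not meant.

How it is judged:
On the way:
1. the lid is broken free of its seal with the vent open (z of lid in the frame of rim above 0.007 m and value of joint vent above 0.8 rad), for 0.1 s.
At the end, for the whole second after the job is handed in: The vent lever is at its open end (joint above 0.8). The robot holds the lid still, level within 0.12 rad and centred over the base within 20 mm, its underside 10 to 35 mm above the rim, held by the fingers (over 1 N) and not resting on the desiccator (value of joint vent above 0.8 rad and z of lid in the frame of rim between 0.01 and 0.035 m and horizontal distance between lid and rim below 0.02 m and angle between lid's own z axis and vertical below 0.12 rad and linear speed of lid below 0.02 m/s and contact force between the fingers and lid above 1 N and contact force between lid and desiccator below 0.05 N); the arm keeps its last pose, push and grip.
It fails at once if the lid is lifted off its seal (more than 4 mm) while the vent is closed (z of lid in the frame of rim above 0.004 m and value of joint vent below 0.5 rad).
It fails at once if the lid flies up or is lifted right away (more than 60 mm above the rim) (z of lid in the frame of rim above 0.06 m).
It fails at once if a cartridge, jar, tip box, scanner, rack or marker is disturbed (moved more than 25 mm) (distance of any of cartridge_a, cartridge_b, cartridge_c, desiccant_jar, tip_box, scanner, tube_rack, marker from where it was at the start of the episode above 0.025 m).
It also fails if it takes over 45 s, if anything falls off the work surface, if the arm or the gripper's body presses on something with over 40 N, if the wrist force passes 120 N, or if a joint passes its speed limit or range.

## Working session

There is one attempt and no reset: what is moved stays moved. The work goes in short steps, Python scripts to look and compute and a shell command to move; the robot and the scene stay as the last step left them, time stands still between calls to the robot, and variables do not carry over. Pictures are saved under pics/ and viewed, about 8 in all and at most 12, crops included, and the job is handed in when it is done.

```bash
mkdir -p pics; cat > h.py <<'E'
import numpy as np, cv2
from station import get_obs, cams, workorder
def grab(n):
    p,d=cams.camera(n); c=cams.get_calibration(n)
    v,u=np.mgrid[:400,:640]
    P=np.stack([(u-c['cx'])/c['fx']*d,(v-c['cy'])/c['fy']*d,d,np.ones_like(d)],-1)
    W=(P@np.linalg.inv(np.array(c['view'])).T)[...,:3]; W[d==0]=np.nan
    return p,W
def save(n,p): cv2.imwrite('pics/'+n,p[...,::-1])
E
python3 - <<'E'
from h import *
for n in('scene','top'):
    p,W=grab(n); save(n+'.png',p); np.savez(n+'.npz',p=p,W=W)
    print(cams.get_calibration(n))
print(get_obs())
E
```

```text
{'fx': 454.6178382123592, 'fy': 454.6178382123592, 'cx': 316.25158465262194, 'cy': 195.90435772049676, 'view': array([[-0.02724938,  0.9995745 ,  0.01040612, -0.00833516],
       [ 0.77258697,  0.02766495, -0.63430594, -0.26142476],
       [-0.63432392, -0.00924482, -0.77301209,  1.6899701 ],
       [ 0.        ,  0.        ,  0.        ,  1.        ]])}
{'fx': 496.5354342320765, 'fy': 496.5354342320765, 'cx': 314.52712688465124, 'cy': 200.46583090230072, 'view': array([[ 0.01679415, -0.99980306, -0.01057354,  0.00780415],
       [-0.99317327, -0.01546004, -0.11561941,  0.46317426],
       [ 0.11543318,  0.01244309, -0.99323731,  1.68516155],
       [ 0.        ,  0.        ,  0.        ,  1.        ]])}
{'time_s': 0.1, 'qpos': array([-1.24957811e+00,  3.00357916e-01,  1.52150682e+00,  1.49098127e-05,
        1.32066274e+00, -6.65999718e-02]), 'joint_vel': array([ 0.00093344, -0.00166195, -0.0022666 ,  0.00146078,  0.00145355,
       -0.00040786]), 'tau': array([ 7.22872355e-04, -5.32644939e+01, -3.53285444e+01,  7.08612800e-02,
        2.34605034e-02, -7.09944948e-05]), 'ee_pos': array([ 0.20792997, -0.50896255,  0.22397981]), 'eef_rot': array([-1.57071970e+00,  9.31787942e-04, -1.18298180e+00]), 'force': array([ 0.21980345,  0.36655977, -0.13451891]), 'moment': array([-0.03670084, -0.02449593, -0.07291577]), 'grip_width': 0.0942947477713478}
```

View pics/scene.png

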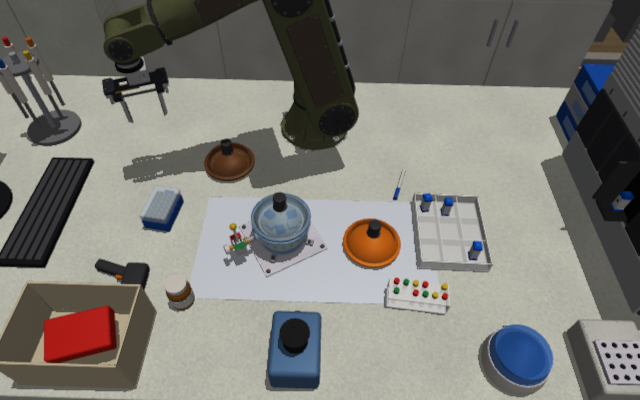

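View pics/top.png

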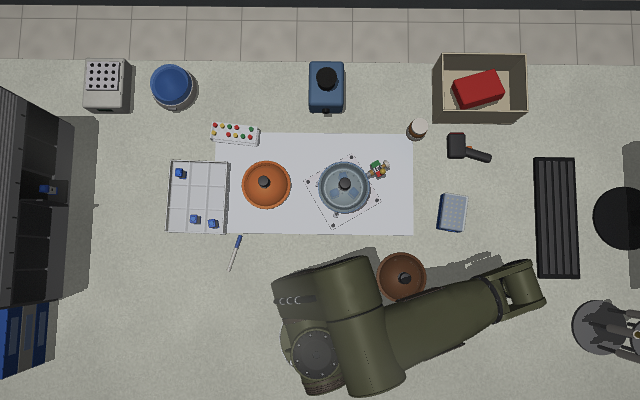

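Three lid-shaped things appear: brown at top (403,278), orange at top (266,184), and clear with a blue edge at top (344,184) / scene (280,220). The clear one sits on the plate with the valve (top 378,170), so it is the one meant. I'll confirm in a crop and measure.

```bash
python3 - <<'E'
from h import *
s=np.load('scene.npz');t=np.load('top.npz')
a=cv2.resize(s['p'][175:285,215:335],None,fx=5,fy=5,interpolation=2)
b=cv2.resize(t['p'][145:235,295:405],None,fx=4,fy=4,interpolation=2)
a=cv2.resize(a,(436,400)); b=cv2.resize(b,(360,295)); c=np.zeros((400,796,3),np.uint8); c[:,:436]=a; c[:295,436:]=b
save('crop.png',c)
for n,z,roi in(('scene',s,np.s_[175:285,215:335]),('top',t,np.s_[145:235,295:405])):
    p=z['p'][roi].astype(int);W=z['W'][roi]; 
    k=(p.max(-1)<70)&(W[...,2]>.16)
    if k.any(): 
        q=W[k]; top=q[q[:,2]>q[:,2].max()-.006]; print(n,'knob',k.sum(),q.min(0),q.max(0),'topmid',(top.min(0)+top.max(0))/2)
    h=cv2.cvtColor(z['p'][roi],cv2.COLOR_RGB2HSV); sat=(h[...,1]>120)&(h[...,2]>80)
    for nm,lo,hi in(('yellow',20,35),('green',45,85),('red',0,8)):
        m=sat&(h[...,0]>=lo)&(h[...,0]<=hi)&(W[...,2]>.05)
        if m.any(): print(n,nm,m.sum(),np.nanmedian(W[m],0),W[m].min(0),W[m].max(0))
    # plate outline
    m=(W[...,2]>.004)&(W[...,2]<.02)
    if m.any(): r=cv2.minAreaRect((W[m][:,:2]*1000).astype(np.float32)); print(n,'plate',r)
E
```

```text
scene knob 156 [ 0.4888444  -0.0964799   0.16032147] [ 0.52339928 -0.06366367  0.20025055] topmid [ 0.50678658 -0.07978485  0.19726121]
scene yellow 31 [ 0.55905643 -0.20669165  0.12865591] [ 0.55211638 -0.2133953   0.06866931] [ 0.58321349 -0.1988989   0.13485899]
scene green 49 [ 0.58693555 -0.18843022  0.07979371] [ 0.57648413 -0.20170589  0.0746538 ] [ 0.59934023 -0.17313272  0.08679139]
scene red 27 [ 0.55629388 -0.2081357   0.07962514] [ 0.54630029 -0.21754912  0.07531563] [ 0.56725763 -0.19192555  0.09726941]
scene plate ((460.28912353515625, -117.01333618164062), (409.33099365234375, 392.392578125), 2.048434257507324)
top knob 63 [ 0.48285933 -0.09663488  0.16003304] [ 0.5162369  -0.06221924  0.20337887] topmid [ 0.49895326 -0.082258    0.20049796]
top yellow 24 [ 0.55122483 -0.20391408  0.13090242] [ 0.54385798 -0.21165548  0.1171154 ] [ 0.56139886 -0.19740101  0.1394834 ]
top green 37 [ 0.58444123 -0.1871175   0.08044536] [ 0.57297424 -0.20026209  0.07092847] [ 0.59696406 -0.17391769  0.09005097]
top red 22 [ 0.55011705 -0.19657815  0.07977928] [ 0.54227031 -0.20396243  0.07352561] [ 0.56064494 -0.19005504  0.08591999]
top plate ((507.6231994628906, -106.75201416015625), (315.0137939453125, 384.7936096191406), 0.8317682147026062)
```

View pics/crop.png

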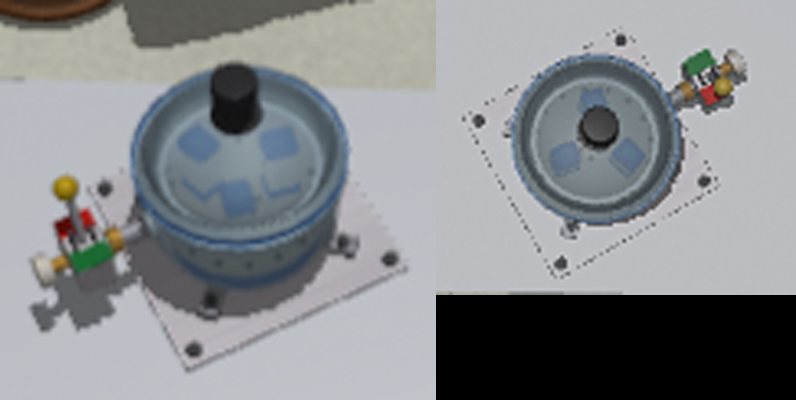

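The lid meant is confirmed: clear, blue edge, knob centre near (0.503, -0.081, 0.186) against an expected z of 0.186. The yellow ball (crop 65,188 / top 723,88) leans over red, so the vent is closed. Yaw comes out near 0.5 and the pivot near (0.568, -0.198). The mark centre is 133 mm from the axis against 135 given. First I go to the -x side of the lever with the fingers shut, staying high.

```bash
python3 -m handwheel '[{"fingers":-1,"x":-0.015,"y":0,"z":0.04,"spin":-1},{"fingers":-1,"x":-0.03,"y":0,"z":0.084,"spin":-2},{"fingers":-1,"x":-0.046,"y":0,"z":0.128,"spin":-3},{"fingers":-1,"x":-0.062,"y":0,"z":0.172,"spin":-4},{"fingers":-1,"x":-0.078,"y":0,"z":0.216,"spin":-5},{"fingers":-1,"x":-0.094,"y":0,"z":0.26,"spin":-6},{"fingers":-1,"x":-0.111,"y":0,"z":0.304,"spin":-6.5},{"fingers":-1,"x":-0.128,"y":0,"z":0.348,"spin":-6.5},{"fingers":-1,"x":-0.145,"y":0,"z":0.396,"spin":-6.5},{"fingers":-1,"x":-0.145,"y":0,"z":0.396,"spin":-6.5}]' 30
```

```text
time_s: 1.1
ee_pos: [0.5225, -0.2214, 0.2238]
eef_rot: [-1.571, 0.001, -1.065]
force: [-0.8, -0.5, 0.3]
grip_width: 0.0177
```

```bash
python3 -m handwheel '[{"fingers":-1,"x":0,"y":0.01,"z":0,"spin":0},{"fingers":-1,"x":0,"y":0.025,"z":0,"spin":0},{"fingers":-1,"x":0,"y":0.04,"z":0,"spin":0},{"fingers":-1,"x":0,"y":0.055,"z":0,"spin":0},{"fingers":-1,"x":0,"y":0.07,"z":0,"spin":0},{"fingers":-1,"x":0,"y":0.08,"z":0,"spin":0},{"fingers":-1,"x":0,"y":0.088,"z":0,"spin":0},{"fingers":-1,"x":0,"y":0.093,"z":0,"spin":0},{"fingers":-1,"x":0,"y":0.093,"z":0,"spin":0},{"fingers":-1,"x":0,"y":0.093,"z":0,"spin":0}]'
python3 - <<'E'
from h import *
p,W=grab('scene'); save('pre.png',cv2.resize(p[165:285,195:335],None,fx=4,fy=4,interpolation=2)); print(get_obs()['ee_pos'])
E
```

```text
time_s: 2.1
ee_pos: [0.5199, -0.2254, 0.1319]
eef_rot: [-1.57, -0.001, -1.07]
force: [0.1, -0.2, 0.0]
grip_width: 0.0004
[ 0.5199317  -0.22530693  0.13197742]
```

View pics/pre.png

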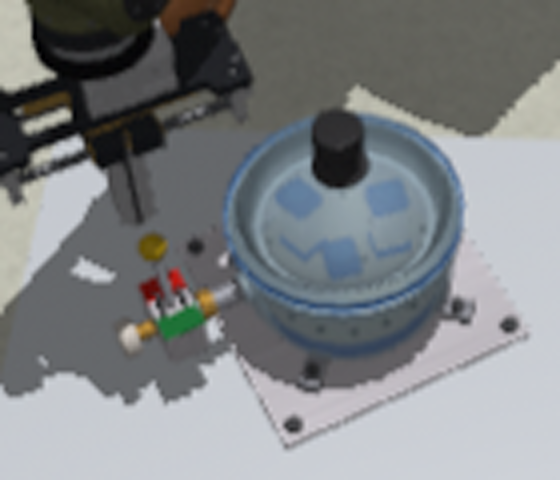

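The shut fingers (crop 138,210) stand just behind the ball (152,247), on the red side and in line with it. Now I push across toward green.

```bash
python3 -m handwheel '[{"fingers":-1,"x":0,"y":0,"z":0.008,"spin":0},{"fingers":-1,"x":0,"y":0,"z":0.016,"spin":0},{"fingers":-1,"x":0,"y":0,"z":0.022,"spin":0},{"fingers":-1,"x":0,"y":0,"z":0.028,"spin":0},{"fingers":-1,"x":0,"y":0,"z":0.034,"spin":0},{"fingers":-1,"x":0,"y":0,"z":0.04,"spin":0},{"fingers":-1,"x":0,"y":0,"z":0.046,"spin":0},{"fingers":-1,"x":0,"y":0,"z":0.052,"spin":0},{"fingers":-1,"x":0,"y":0,"z":0.052,"spin":0},{"fingers":-1,"x":0,"y":0,"z":0.052,"spin":0}]'
python3 -m handwheel '[{"fingers":-1,"x":0,"y":0,"z":-0.01,"spin":0},{"fingers":-1,"x":0,"y":0,"z":-0.02,"spin":0},{"fingers":-1,"x":0,"y":-0.02,"z":-0.03,"spin":0},{"fingers":-1,"x":0,"y":-0.05,"z":-0.03,"spin":0},{"fingers":-1,"x":0,"y":-0.08,"z":-0.03,"spin":0},{"fingers":-1,"x":0,"y":-0.11,"z":-0.03,"spin":0},{"fingers":1,"x":0,"y":-0.135,"z":-0.03,"spin":0},{"fingers":1,"x":0,"y":-0.135,"z":-0.03,"spin":0},{"fingers":1,"x":0,"y":-0.135,"z":-0.03,"spin":0},{"fingers":1,"x":0,"y":-0.135,"z":-0.03,"spin":0}]'
python3 - <<'E'
from h import *
p,W=grab('scene'); save('post.png',cv2.resize(p[165:285,195:335],None,fx=4,fy=4,interpolation=2)); o=get_obs();print(o['ee_pos'],o['eef_rot'],o['grip_width'])
p,W2=grab('top')
for n,p,W in(('scene',grab('scene')[0],W),('top',p,W2)):
    h=cv2.cvtColor(p,cv2.COLOR_RGB2HSV); d=np.linalg.norm(W[...,:2]-[.568,-.198],axis=-1)<.07
    m=(h[...,1]>120)&(h[...,2]>60)&(h[...,0]>=20)&(h[...,0]<=35)&(W[...,2]>.1)&d
    print(n,m.sum(),W[m].mean(0) if m.any() else '')
    k=(p.max(-1)<70)&(W[...,2]>.16)&(W[...,2]<.203)&(np.linalg.norm(W[...,:2]-[.503,-.08],axis=-1)<.04)
    if k.any(): print('knob',k.sum(),W[k].min(0),W[k].max(0))
E
```

```text
time_s: 3.15
ee_pos: [0.5653, -0.2002, 0.1313]
eef_rot: [-1.571, 0.0, -1.069]
force: [-0.2, -0.3, 0.2]
grip_width: 0.0005
time_s: 4.15
ee_pos: [0.5384, -0.2147, 0.2652]
eef_rot: [-1.572, 0.001, -1.07]
force: [0.1, -0.1, -0.6]
grip_width: 0.0286
[ 0.53847131 -0.21465992  0.26518846] [-1.57199127  0.00160482 -1.06980355] 0.03293665623646036
scene 48 [ 0.58287737 -0.19704865  0.17340688]
knob 158 [ 0.48615015 -0.0966084   0.1602974 ] [ 0.52111546 -0.06350712  0.199766  ]
top 5 [ 0.58929753 -0.17939597  0.12885604]
knob 57 [ 0.48464824 -0.09653158  0.18470384] [ 0.51630667 -0.06211488  0.20184162]
```

View pics/post.png

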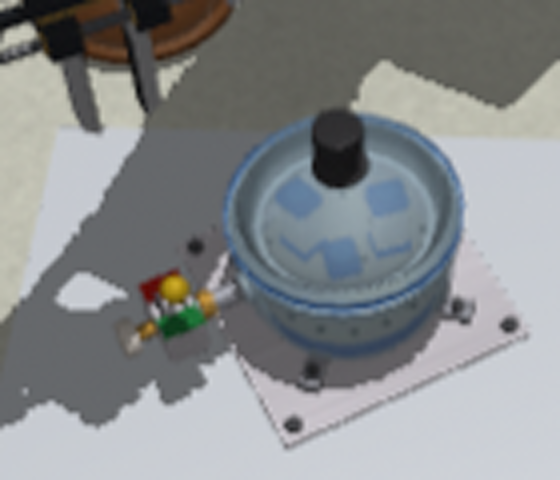

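The ball (crop 175,288) now leans over the green mark, so the vent is open. Next I go above the knob, opening the fingers.

```bash
python3 -m handwheel '[{"fingers":1,"x":-0.025,"y":0,"z":0.006,"spin":0},{"fingers":1,"x":-0.055,"y":0,"z":0.013,"spin":0},{"fingers":1,"x":-0.085,"y":0,"z":0.02,"spin":0},{"fingers":1,"x":-0.11,"y":0,"z":0.027,"spin":0},{"fingers":1,"x":-0.128,"y":0,"z":0.031,"spin":0},{"fingers":1,"x":-0.136,"y":0,"z":0.033,"spin":0},{"fingers":1,"x":-0.136,"y":0,"z":0.033,"spin":0},{"fingers":1,"x":-0.136,"y":0,"z":0.033,"spin":0},{"fingers":1,"x":-0.136,"y":0,"z":0.033,"spin":0},{"fingers":1,"x":-0.136,"y":0,"z":0.033,"spin":0}]'
python3 -m handwheel '[{"fingers":1,"x":0,"y":0.012,"z":0,"spin":0},{"fingers":1,"x":0,"y":0.025,"z":0,"spin":0},{"fingers":1,"x":0,"y":0.038,"z":0,"spin":0},{"fingers":1,"x":0,"y":0.05,"z":0,"spin":0},{"fingers":1,"x":0,"y":0.06,"z":0,"spin":0},{"fingers":1,"x":0,"y":0.07,"z":0,"spin":0},{"fingers":1,"x":0,"y":0.077,"z":0,"spin":0},{"fingers":1,"x":0,"y":0.08,"z":0,"spin":0},{"fingers":1,"x":0,"y":0.08,"z":0,"spin":0},{"fingers":1,"x":0,"y":0.08,"z":0,"spin":0}]'
python3 - <<'E'
from h import *
p,W=grab('scene'); save('grasp.png',cv2.resize(p[125:285,195:355],None,fx=3,fy=3,interpolation=2)); o=get_obs();print(o['ee_pos'],o['force'],o['grip_width'])
E
```

```text
time_s: 5.3
ee_pos: [0.5027, -0.0801, 0.2663]
eef_rot: [-1.571, 0.0, -1.07]
force: [-0.4, -0.9, 0.1]
grip_width: 0.0939
time_s: 6.3
ee_pos: [0.5028, -0.0795, 0.1868]
eef_rot: [-1.57, -0.0, -1.07]
force: [-0.4, -0.6, 0.7]
grip_width: 0.0943
[ 0.50282535 -0.07951228  0.18689932] [0.38507306 0.35789527 0.96799359] 0.09376528904592822
```

View pics/grasp.png

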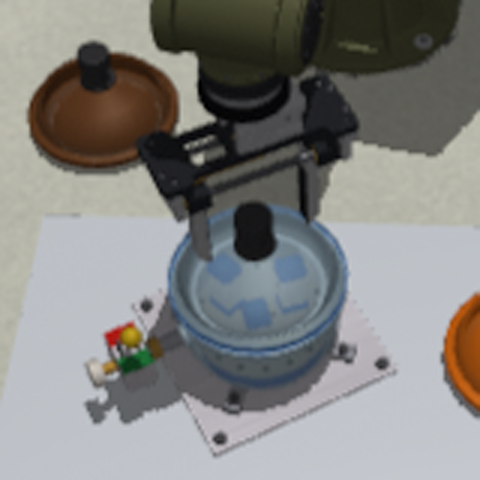

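The fingers straddle the knob (crop 253,230) and the lever is still over green (131,337). Closing with a firm grip.

```bash
python3 -m handwheel '[{"fingers":-1,"x":0,"y":0,"z":0,"spin":0},{"fingers":-1,"x":0,"y":0,"z":0,"spin":0},{"fingers":-1,"x":0,"y":0,"z":0,"spin":0},{"fingers":-1,"x":0,"y":0,"z":0,"spin":0},{"fingers":-1,"x":0,"y":0,"z":0,"spin":0},{"fingers":-1,"x":0,"y":0,"z":0,"spin":0},{"fingers":-1,"x":0,"y":0,"z":0,"spin":0},{"fingers":-1,"x":0,"y":0,"z":0,"spin":0},{"fingers":-1,"x":0,"y":0,"z":0,"spin":0},{"fingers":-1,"x":0,"y":0,"z":0,"spin":0}]' 55
python3 -m handwheel '[{"fingers":-1,"x":0,"y":-0.0005,"z":0,"spin":0},{"fingers":-1,"x":0,"y":-0.001,"z":0,"spin":0},{"fingers":-1,"x":0,"y":-0.0015,"z":0,"spin":0},{"fingers":-1,"x":0,"y":-0.002,"z":0,"spin":0},{"fingers":-1,"x":0,"y":-0.0025,"z":0,"spin":0},{"fingers":-1,"x":0,"y":-0.003,"z":0,"spin":0},{"fingers":-1,"x":0,"y":-0.0035,"z":0,"spin":0},{"fingers":-1,"x":0,"y":-0.004,"z":0,"spin":0},{"fingers":-1,"x":0,"y":-0.0045,"z":0,"spin":0},{"fingers":-1,"x":0,"y":-0.005,"z":0,"spin":0}]'
```

```text
time_s: 7.35
ee_pos: [0.5031, -0.0801, 0.1869]
eef_rot: [-1.57, -0.002, -1.07]
force: [2.0, -4.5, 1.9]
grip_width: 0.035
time_s: 8.35
ee_pos: [0.5023, -0.0799, 0.1901]
eef_rot: [-1.573, 0.0, -1.07]
force: [3.8, -5.1, -11.6]
grip_width: 0.0348
```

Grip on the knob is 35 mm and the seal is pulling back with about 12 N. I continue slowly to about 21 mm in all.

```bash
python3 -m handwheel '[{"fingers":-1,"x":0,"y":-0.001,"z":0,"spin":0},{"fingers":-1,"x":0,"y":-0.002,"z":0,"spin":0},{"fingers":-1,"x":0,"y":-0.003,"z":0,"spin":0},{"fingers":-1,"x":0,"y":-0.004,"z":0,"spin":0},{"fingers":-1,"x":0,"y":-0.005,"z":0,"spin":0},{"fingers":-1,"x":0,"y":-0.006,"z":0,"spin":0},{"fingers":-1,"x":0,"y":-0.007,"z":0,"spin":0},{"fingers":-1,"x":0,"y":-0.008,"z":0,"spin":0},{"fingers":-1,"x":0,"y":-0.009,"z":0,"spin":0},{"fingers":-1,"x":0,"y":-0.01,"z":0,"spin":0}]'
python3 -m handwheel '[{"fingers":-1,"x":0,"y":-0.001,"z":0,"spin":0},{"fingers":-1,"x":0,"y":-0.002,"z":0,"spin":0},{"fingers":-1,"x":0,"y":-0.003,"z":0,"spin":0},{"fingers":-1,"x":0,"y":-0.004,"z":0,"spin":0},{"fingers":-1,"x":0,"y":-0.005,"z":0,"spin":0},{"fingers":-1,"x":0,"y":-0.006,"z":0,"spin":0},{"fingers":-1,"x":0,"y":-0.007,"z":0,"spin":0},{"fingers":-1,"x":0,"y":-0.007,"z":0,"spin":0},{"fingers":-1,"x":0,"y":-0.007,"z":0,"spin":0},{"fingers":-1,"x":0,"y":-0.007,"z":0,"spin":0}]'
python3 - <<'E'
from h import *
o=get_obs();print(o['ee_pos'],o['force'],o['moment'],o['grip_width'])
p,W=grab('scene'); save('lift.png',cv2.resize(p[125:285,195:355],None,fx=3,fy=3,interpolation=2))
old=np.load('scene.npz')
for n,p,W in(('scene',p,W),('before',old['p'],old['W'])):
    h=cv2.cvtColor(p,cv2.COLOR_RGB2HSV); r=np.linalg.norm(W[...,:2]-[.502,-.08],axis=-1)
    m=(h[...,0]>95)&(h[...,0]<125)&(h[...,1]>90)&(r<.1)&(r>.078)&(W[...,2]>.09)
    q=W[m]; print(n,m.sum(),np.percentile(q[:,2],[10,50,90]),'plane',np.linalg.lstsq(np.c_[q[:,:2]-[.502,-.08],np.ones(len(q))],q[:,2],rcond=None)[0])
E
```

```text
time_s: 9.35
ee_pos: [0.5026, -0.0794, 0.2015]
eef_rot: [-1.571, 0.0, -1.07]
force: [0.0, 1.1, -3.4]
grip_width: 0.0352
time_s: 10.35
ee_pos: [0.5026, -0.0795, 0.2084]
eef_rot: [-1.571, 0.0, -1.07]
force: [0.7, 0.6, -3.0]
grip_width: 0.0349
[ 0.50260423 -0.07948712  0.20838108] [ 0.65778449  0.55577833 -3.04543009] [0.02751583 0.00338474 0.01984072] 0.03485641393233331
scene 119 [0.10165296 0.12537326 0.13134265] plane [-0.0361577   0.02821973  0.12418091]
before 122 [0.09636374 0.10436222 0.10940186] plane [-0.06697664  0.01012388  0.10666185]
```

View pics/lift.png

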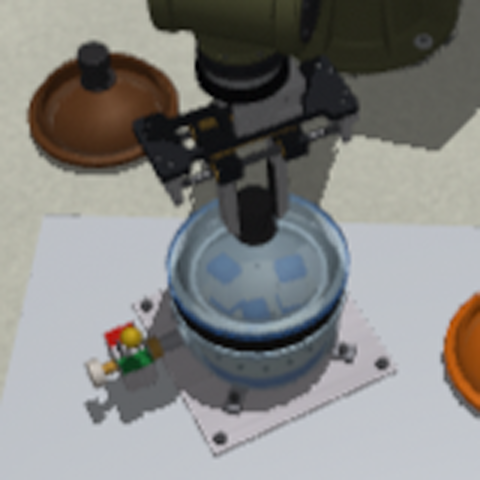

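The lid hangs level from the fingers, with an even dark gap below its edge (crop 255,335), and the lever is on green (131,337). The force of 3.0 N roughly matches the lid's 3.4 N weight. The edge rose about 21 mm, so I hand in.

```bash
python3 -c "
from station import workorder,get_obs
print(get_obs()['joint_vel'].round(4)); print(workorder.hand_in())"
```

```text
[ 0.0007 -0.0002 -0.0004 -0.001  -0.0006 -0.0001]
the job is handed in; nothing more can be done
None
```

I handed the job in at about 10.5 s with the lid held about two centimetres open over the base. No verdict was reported.

- **Vent:** the lever started over red (closed). I pushed it across with the fingers shut, and the pictures showed the ball over green before and after the lift.
- **Lid:** I gripped the clear lid with the blue edge by its knob with 55 N. The pull I read during the slow lift was about 12 N.
- **Final checks:**
  - The arm was still, and the fingers had risen about 21.5 mm. The lid's edge rose about 21 mm (median depth reading).
  - The wrist carried 3.0 N, close to the lid's expected 3.4 N. An even gap was visible under the visible edge.
- **Less certain:** the depth fit of the lid's edge was noisy. It gave a rise of 17.5 mm and tilts of about 0.04 rad after the lift and 0.07 rad while the lid was still seated. I therefore judged level from the picture and the unchanged tool orientation.
- **Bystanders:** I did not measure them at the end. All my moves passed above or away from them, and no unexpected contact force showed.

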